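# Load the busbar weld nest and bolt it

### The job

Make the weld nest ready: clear out every grey setup blank that lies in its pockets, and turn the lockout plug clockwise to its stop, lift it out of its socket; put the blanks and the plug away in the plain undivided blue tray. Lay every loose copper busbar flat in a pocket of the nest, one to a pocket, bend upwards, and only when all of them are in, slide the bolt fully home into its keeper. Leave the other things on the bench where they are.

Things in the scene. Friction and masses are not known exactly. Their poses are not given: they have to be found in the camera images.
- nest: aluminium weld nest, base plate 190 (x) x 250 (y) x 6 mm, fixed on the bench, yaw varies; origin at the centre of its underside. Far half (+x): four equal pockets side by side between black ribs 8 mm high. Along its near edge (-x), towards +y: the bolt in its two guides, the plug's socket, the keeper (a steel bridge 20 mm long, 54 mm high, 46 mm beyond the socket)
- pocket0 (a point): centre of the floor of pocket 0 (6 mm above the bench). Pocket 86 mm along x, 30 mm along y, ribs 8 mm high, cut away for 26 mm either side of the centre in x so that fingers have room beside a busbar; neighbouring pockets are 52 mm apart along y. Axes parallel to the nest's
- pocket1 (a point): centre of the floor of pocket 1 (6 mm above the bench). Pocket 86 mm along x, 30 mm along y, ribs 8 mm high, cut away for 26 mm either side of the centre in x so that fingers have room beside a busbar; neighbouring pockets are 52 mm apart along y. Axes parallel to the nest's
- pocket2 (a point): centre of the floor of pocket 2 (6 mm above the bench). Pocket 86 mm along x, 30 mm along y, ribs 8 mm high, cut away for 26 mm either side of the centre in x so that fingers have room beside a busbar; neighbouring pockets are 52 mm apart along y. Axes parallel to the nest's
- pocket3 (a point): centre of the floor of pocket 3 (6 mm above the bench). Pocket 86 mm along x, 30 mm along y, ribs 8 mm high, cut away for 26 mm either side of the centre in x so that fingers have room beside a busbar; neighbouring pockets are 52 mm apart along y. Axes parallel to the nest's
- socket (a point): centre of the chamber floor of the plug's bayonet socket, a dark steel block 50 x 50 mm, top 22 mm above the bench; axes as the nest's. Its top plate (6 mm, 10 mm above the floor) has a 20 mm square hole with two 13 mm wide slots out to 20 mm from the centre along x. Stops end the plug's clockwise turn (from above) where its lugs line up with the slots
- bolt (a joint): travel of the bolt along the nest's +y, in m: 0 fully drawn, 0.075 fully home in the keeper; stiff, about 2 N; starts drawn (0 to 0.008). While the plug stands in the socket the bolt stops against it at about 0.017
- bolt_knob (a point): top of the bolt's upright knob, a black cylinder 14 mm in diameter, 92 mm above the bench; its lowest 36 mm below this point; the bolt is a steel rod 12 mm in diameter whose axis is 56 mm below this point and whose nose is 80 mm ahead of it. The guides are 46 mm high, the one ahead begins 47 mm from the knob's drawn position (the knob rides above it)
- plug: lockout plug, 86 mm tall, 90 g: origin at the centre of its underside, z up along its shaft. Lug bar 34 (x) x 9 (y) x 6 mm at the foot, shaft 16 mm in diameter up to 54 mm, black bar handle 36 (x) x 14 (y) mm from 54 to 86 mm. It starts with its x 1.0 to 1.5 rad anticlockwise (from above) of the nest's x; it comes up only with its x along the slots (within about 0.1 rad)
- plug_mid (a point): point on the plug's axis 43 mm above its underside
- tray: plain undivided blue tray, 180 (x) x 140 (y) x 40 mm, walls 4 mm, fixed; origin at the centre of its underside
- bar0: copper busbar 80 (x) x 24 (y) mm, 4 mm thick, 90 g, with a square raised bend 24 x 24 mm in the middle, 24 mm tall overall; lies flat on the bench, origin at the centre of its underside, x along its length, z up; the two ends are alike. Three or four are present
- bar1: copper busbar 80 (x) x 24 (y) mm, 4 mm thick, 90 g, with a square raised bend 24 x 24 mm in the middle, 24 mm tall overall; lies flat on the bench, origin at the centre of its underside, x along its length, z up; the two ends are alike. Three or four are present
- bar2: copper busbar 80 (x) x 24 (y) mm, 4 mm thick, 90 g, with a square raised bend 24 x 24 mm in the middle, 24 mm tall overall; lies flat on the bench, origin at the centre of its underside, x along its length, z up; the two ends are alike. Three or four are present
- bar3: copper busbar 80 (x) x 24 (y) mm, 4 mm thick, 90 g, with a square raised bend 24 x 24 mm in the middle, 24 mm tall overall; lies flat on the bench, origin at the centre of its underside, x along its length, z up; the two ends are alike. Three or four are present
- blank0: grey plastic setup blank, a plain strip 80 (x) x 24 (y) x 8 mm with a 14 mm square post in the middle, 32 mm tall overall, 50 g; origin at the centre of its underside, x along its length. It starts lying in a pocket of the nest; one or two are present
- blank1: grey plastic setup blank, a plain strip 80 (x) x 24 (y) x 8 mm with a 14 mm square post in the middle, 32 mm tall overall, 50 g; origin at the centre of its underside, x along its length. It starts lying in a pocket of the nest; one or two are present
- tape: bystander: roll of green tape 60 mm across, 22 mm high
- marker: bystander: black marker pen 130 mm long, 16 mm thick
- driver: bystander: screwdriver
- cleaner: bystander: white bottle 60 mm across, 150 mm high
- rule: bystander: steel rule 180 x 30 x 5 mm
- spacer: bystander: dark wooden spacer board 140 x 60 x 18 mm
- can: bystander: small white jar 52 mm across, 70 mm high
There are look-alikes about, which are no part of the job. Leave any purple or yellow look-alike of the bar3 alone.

How it is judged:
On the way, in this order (a step that is already met when the one before it is completed fails the run):
1. every busbar lies in a pocket while the bolt is still drawn ((horizontal distance between bar0 and pocket0 below 0.008 m or horizontal distance between bar0 and pocket1 below 0.008 m or horizontal distance between bar0 and pocket2 below 0.008 m or horizontal distance between bar0 and pocket3 below 0.008 m) and z of each of bar0, bar1, bar2, bar3 in the frame of nest below 0.01 m and angle between the x axis of each of bar0, bar1, bar2, bar3 and the x axis of nest, either way round below 0.15 rad and angle between each of bar0, bar1, bar2, bar3's own z axis and vertical below 0.08 rad and (horizontal distance between bar1 and pocket0 below 0.008 m or horizontal distance between bar1 and pocket1 below 0.008 m or horizontal distance between bar1 and pocket2 below 0.008 m or horizontal distance between bar1 and pocket3 below 0.008 m) and (horizontal distance between bar2 and pocket0 below 0.008 m or horizontal distance between bar2 and pocket1 below 0.008 m or horizontal distance between bar2 and pocket2 below 0.008 m or horizontal distance between bar2 and pocket3 below 0.008 m) and (horizontal distance between bar3 and pocket0 below 0.008 m or horizontal distance between bar3 and pocket1 below 0.008 m or horizontal distance between bar3 and pocket2 below 0.008 m or horizontal distance between bar3 and pocket3 below 0.008 m) and value of joint bolt below 0.025 m), for 0.2 s.
2. the bolt is slid home (value of joint bolt above 0.069 m), for 0.2 s.
At the end, for the whole second after the job is handed in: Every busbar present lies flat, bend up, in its own pocket (centre within 8 mm, underside within 4 mm of the floor, within 0.15 rad); the plug and the blanks present are in the blue tray (middles inside its walls, under 65 mm high); the bolt is at least 69 of 75 mm home; all at rest ((horizontal distance between bar0 and pocket0 below 0.008 m or horizontal distance between bar0 and pocket1 below 0.008 m or horizontal distance between bar0 and pocket2 below 0.008 m or horizontal distance between bar0 and pocket3 below 0.008 m) and z of each of bar0, bar1, bar2, bar3 in the frame of nest below 0.01 m and angle between the x axis of each of bar0, bar1, bar2, bar3 and the x axis of nest, either way round below 0.15 rad and angle between each of bar0, bar1, bar2, bar3's own z axis and vertical below 0.08 rad and (horizontal distance between bar1 and pocket0 below 0.008 m or horizontal distance between bar1 and pocket1 below 0.008 m or horizontal distance between bar1 and pocket2 below 0.008 m or horizontal distance between bar1 and pocket3 below 0.008 m) and (horizontal distance between bar2 and pocket0 below 0.008 m or horizontal distance between bar2 and pocket1 below 0.008 m or horizontal distance between bar2 and pocket2 below 0.008 m or horizontal distance between bar2 and pocket3 below 0.008 m) and (horizontal distance between bar3 and pocket0 below 0.008 m or horizontal distance between bar3 and pocket1 below 0.008 m or horizontal distance between bar3 and pocket2 below 0.008 m or horizontal distance between bar3 and pocket3 below 0.008 m) and x of plug_mid in the frame of tray between -0.085 and 0.085 m and y of plug_mid in the frame of tray between -0.065 and 0.065 m and z of each of plug_mid, blank0, blank1 in the frame of tray below 0.065 m and x of blank0 in the frame of tray between -0.085 and 0.085 m and y of blank0 in the frame of tray between -0.065 and 0.065 m and x of blank1 in the frame of tray between -0.085 and 0.085 m and y of blank1 in the frame of tray between -0.065 and 0.065 m and linear speed of each of blank0, blank1, plug, bar0, bar1, bar2, bar3 below 0.03 m/s and value of joint bolt above 0.069 m); the robot touches nothing.
It fails at once if a bystander is moved more than 30 mm (distance of any of tape, marker, driver, cleaner, rule, spacer, can from where it was at the start of the episode above 0.03 m).
Of blank0, blank1 only 1 to 2 are there at a start; the rules pass over those that are not, and their reading is None.
Of bar0, bar1, bar2, bar3 only 3 to 4 are there at a start; the rules pass over those that are not, and their reading is None.
At some moment in a run one of bar0, bar1, bar2, bar3 may be knocked a few centimetres aside while the robot is not near it.
Once in a run the grip may slacken for a moment while it holds something.
It also fails if it takes over 210 s, if anything falls off the work surface, if the arm or the gripper's body presses on something with over 40 N, if the wrist force passes 120 N, or if a joint passes its speed limit or range.

### The arm

A 6-joint arm with a two-finger parallel gripper is mounted at the origin on the work surface. World frame = base frame: x ahead of the robot, y to its left, z up, the work surface at z = 0. Lengths are in m, angles in rad, forces in N, time in s.
With the tool pointing down it reaches from about 0.275 to 0.775 m from the base axis. Payload 14.6 kg.
Tool frame: the origin (TCP) lies on the centre line of the jaws, within the pads' length; the fingertips stand 19 mm ahead of it and the grasp point (between the pads) is the TCP; z points along the fingers, y is the line along which they close (so a half turn about z gives the same grasp; the last joint's range is limited). The gripper opens to 85 mm and grips with 20 to 120 N. Pads are 22 mm wide; open, the fingers measure 114 mm over their backs; the gripper's body (76 mm by 85 mm) begins 54 mm behind the grasp point. The pads swing forward as they close: fully open they stand 13 mm farther back than shut.
Start: joints at [1.042, 0.263, -0.048, 1.259, 0, 1.415], TCP at [0.192, 0.489, 0.25] pointing down, gripper open.
Joint ranges: [-2.65, 2.65], [-0.89, 1.7], [-1.18, 1.37], [-2.13, 2.11], [-1.35, 1.29], [-3.14, 3.14]. Speed limits (rad/s): [1.89, 1.89, 2.57, 2.79, 3.14, 3.14].

### API

Orientations are given as [roll, pitch, yaw] about the fixed x, y, z axes, in that order (R = Rz(yaw) Ry(pitch) Rx(roll)).
In Python, from workcell import manip gives the robot as it stands.
- The arm moves only by the shell command python3 -m pendant 'ROWS' [OPENING] [FORCE]. ROWS is JSON, a list of rows, each a list of 6 numbers: the shift along the tool's x, y, z normalised to -1 to 1, where 1 is 80 cm, then the turn, a rotation vector about the tool's x, y, z normalised to -1 to 1, where 1 is 90 degrees. A call has 1 to 20 rows; each row is the pose to reach, as a shift and turn from the pose commanded when the call began, along the tool's axes at that moment; what a row does not reach only later rows make up. A row lasts 1/8 s, in which the tool goes at most 62.5 mm and 10.7 degrees, less where a joint would pass 70% of its speed; a pose out of reach is approached as far as the arm can. A call with a number of a shift or a turn outside -1 to 1 is refused whole. A call with a gripper value outside its range is refused whole. OPENING is the opening, from 0 (shut) to 1 (fully open), set as the call begins (- or left out, the last holds). The fingers move at their own pace and stop on an object; FORCE is the grip in N (left out, the last holds). Time passes only in rows, so rows that repeat a pose let the fingers close. It gives the time, the measured TCP pose, the force, the opening and the grip force at its end, in the units of the state.
- manip.state(): the state, without advancing time (a new reading comes with each control period).
- manip.camera(name): name is "scene" or "top" or "wrist"; returns the picture (400x640x3 uint8, blue, green, red); there is no depth.
- manip.calibration(name): a dict with "K" (3x3 intrinsics, pixels), "R" (3x3) and "t" (3): a world point X has camera coordinates R X + t. Camera axes: x right, y down, z forward; pixel columns grow to the right and rows downward; lengths in m; the calibration is good to about 2 mm. A picture is of the moment at which its call begins: read the wrist's pose just before it. calibration takes no time and is no camera call; for the wrist camera it gives the pose at the moment of the call.
- manip.hand_in(): hands the job in; it is judged then, once.
The state is a dict: "t": time; "joint_pos": joint angles; "dq": joint speeds; "tau": joint torques, N m; "ee_pos": TCP position; "eef_rot": TCP orientation; "contact_force": force on the tool from outside, world axes, zero at the start; "moment": the same for the moment, N m; "grip_width": finger opening in m; "grasp_force": force on a finger pad.
Only numpy, scipy, OpenCV 4.12 (cv2) and the standard library are available. Lean on these libraries where they do the work, as an engineer would, in place of code of your own. Each camera call takes 0.05 s, during which the arm holds its last target. There are 200 camera calls.

## Working session

There is one attempt and no reset: what is moved stays moved. The work goes in short steps, Python scripts to look and compute and a shell command to move; the robot and the scene stay as the last step left them, time stands still between calls to the robot, and variables do not carry over. Pictures are saved under pics/ and viewed, at most 14 in all, crops included, and the job is handed in when it is done.

```bash
mkdir -p pics; ls; python3 - <<'E'
from workcell import manip
import cv2
for n in ["scene","top"]:
    im=manip.camera(n); cv2.imwrite(f"pics/{n}0.png",im)
    c=manip.calibration(n); print(n,c)
s=manip.state();print(s)
E
```

```text
pics
scene {'K': array([[414.3692819 ,   0.        , 319.1974784 ],
       [  0.        , 414.3692819 , 195.83444557],
       [  0.        ,   0.        ,   1.        ]]), 'R': array([[ 0.42822282,  0.90365444, -0.00581957],
       [ 0.77466241, -0.37039703, -0.51254677],
       [-0.46532071,  0.21497603, -0.85863959]]), 't': array([-0.22805171, -0.37545991,  1.39680901])}
top {'K': array([[423.22537948,   0.        , 324.09105758],
       [  0.        , 423.22537948, 199.31278865],
       [  0.        ,   0.        ,   1.        ]]), 'R': array([[ 1.82492783e-04, -9.99999956e-01,  2.33613949e-04],
       [-9.89343117e-01, -2.14562814e-04, -1.45602718e-01],
       [ 1.45602762e-01, -2.04552907e-04, -9.89343112e-01]]), 't': array([-0.02030489,  0.54301306,  1.21841496])}
{'t': 0.1, 'joint_pos': array([ 1.04168665e+00,  2.63471115e-01, -4.88685105e-02,  1.25940293e+00,
       -2.04239687e-05,  1.41549283e+00]), 'dq': array([ 1.82080182e-05, -2.06567692e-03,  2.83395746e-03,  1.30050336e-03,
        2.28482008e-04, -6.72491067e-04]), 'tau': array([ 2.95158177e-03, -6.38578677e+01,  3.85063469e+01,  1.00073699e-02,
       -1.06324947e-04, -3.90793753e-05]), 'ee_pos': array([0.19160397, 0.48854022, 0.24987706]), 'eef_rot': array([-3.14065466e+00, -1.26184058e-04,  2.76778642e+00]), 'contact_force': array([-0.1355596 ,  0.32480581,  0.5839341 ]), 'moment': array([-0.01029458, -0.00820706, -0.02296803]), 'grasp_force': 0.0, 'grip_width': 0.08532577622047002}
```

View pics/top0.png

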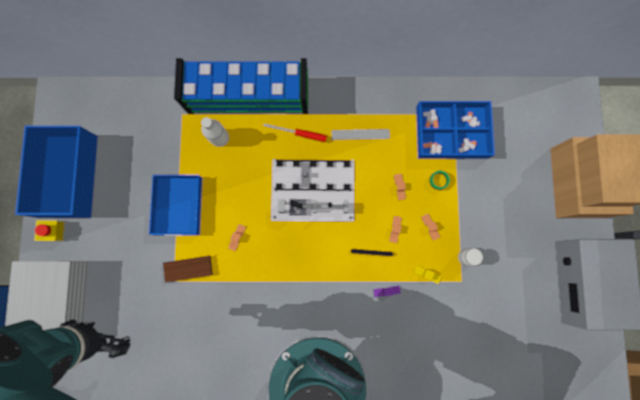

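View pics/scene0.png

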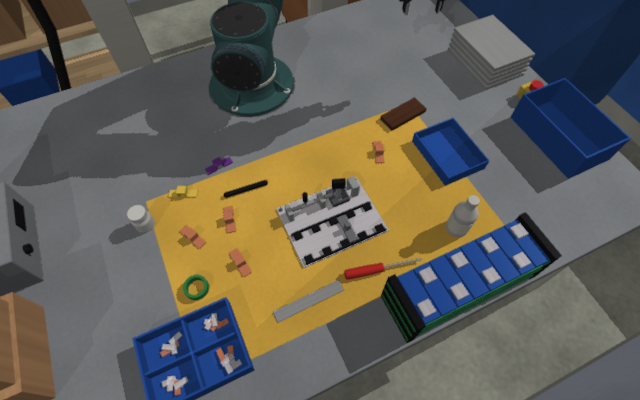

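Top view: the nest is at (313,190), the plain blue tray at (175,205), and four copper bars at (401,187), (396,229), (431,227) and (238,237). A blank is at (305,175), with the purple and yellow look-alikes at the bottom. The divided bin at (455,130) and the big bin at left are not part of the job. Next I locate the bars roughly and view the nest enlarged.

```bash
cat > h.py <<'E'
import numpy as np, cv2
from workcell import manip
from scipy.spatial.transform import Rotation as Ro
def ray(c,uv,z):
    uv=np.atleast_2d(np.asarray(uv,float))
    d=(np.c_[uv,np.ones(len(uv))]@np.linalg.inv(c["K"]).T)@c["R"]
    o=-c["R"].T@c["t"]
    return o+d*((z-o[2])/d[:,2])[:,None]
def proj(c,X):
    p=(np.atleast_2d(X)@c["R"].T+c["t"])@c["K"].T
    return p[:,:2]/p[:,2:]
def blobs(mask,amin):
    n,l,s,ct=cv2.connectedComponentsWithStats(mask.astype(np.uint8))
    return [(l==i,s[i,4],ct[i]) for i in range(1,n) if s[i,4]>=amin]
def orient(pts):  # centre, long axis yaw, sizes of min-area rect of plane points in mm
    (c,(w,h),a)=cv2.minAreaRect((pts[:,:2]*1000).astype(np.float32))
    if w<h: w,h,a=h,w,a+90
    a=np.deg2rad(a); a=(a+np.pi/2)%np.pi-np.pi/2
    return np.array(c)/1000,a,(round(w),round(h))
def go(x,y,z,yaw,base=None):
    """row numbers to bring tool (pointing down) to x,y,z with jaw-closing axis y_tool at angle yaw (mod pi)"""
    s=manip.state() if base is None else base
    R=Ro.from_euler('xyz',s["eef_rot"]); p=s["ee_pos"]
    best=None
    for k in (-1,0,1,2):
        # tool down: Rz(psi)Rx(pi): tool x=(cos,sin), tool y=(sin psi,-cos psi) -> closing angle psi-pi/2
        T=Ro.from_euler('xyz',[np.pi,0,yaw+np.pi/2+k*np.pi])
        v=(R.inv()*T).as_rotvec()
        if best is None or np.linalg.norm(v)<np.linalg.norm(best): best=v
    d=R.inv().apply(np.array([x,y,z])-p)/0.8
    print("row",np.round(d,4).tolist(),np.round(best/(np.pi/2),4).tolist(),"q6",s["joint_pos"][5].round(2))
E
python3 - <<'E'
from h import *
im=cv2.imread("pics/top0.png"); c=manip.calibration("top")
hsv=cv2.cvtColor(im,cv2.COLOR_BGR2HSV)
m=cv2.inRange(hsv,(3,90,110),(16,190,255))
for b,a,ct in blobs(m,40):
    yx=np.argwhere(b)[:,::-1]; P=ray(c,yx,0.01); print("copper",a,ct.round(1),[np.round(q,3) for q in orient(P)])
m=cv2.inRange(hsv,(100,150,60),(125,255,255))
for b,a,ct in blobs(m,300):
    yx=np.argwhere(b)[:,::-1]; P=ray(c,yx,0.04); print("blue",a,ct.round(1),[np.round(q,3) for q in orient(P)])
cr=cv2.resize(im[150:232,260:368],None,fx=7,fy=7,interpolation=cv2.INTER_CUBIC); cv2.imwrite("pics/n0.png",cr)
print(np.round(ray(c,[[313,190],[175,205]],0.006),3))
E
```

```text
copper 4209 [586.  180.1] [array([ 0.622, -0.855]), np.float64(-1.567), array([267, 256])]
copper 140 [631.7 143.6] [array([ 0.717, -0.968]), np.float64(-0.101), array([73, 59])]
copper 54 [608.2 144.6] [array([ 0.717, -0.9  ]), np.float64(1.114), array([39, 33])]
copper 178 [399.9 186.3] [array([ 0.588, -0.253]), np.float64(0.153), array([77, 26])]
copper 192 [430.8 226.5] [array([ 0.466, -0.343]), np.float64(0.435), array([76, 27])]
copper 184 [395.4 229. ] [array([ 0.457, -0.236]), np.float64(-0.207), array([76, 25])]
copper 189 [236.3 237. ] [array([0.434, 0.245]), np.float64(-0.389), array([76, 26])]
copper 134 [633.5 368.9] [array([ 0.053, -0.91 ]), np.float64(-0.104), array([33, 32])]
blue 3196 [241.3  81.1] [array([0.916, 0.238]), np.float64(-1.57), array([361, 121])]
blue 3292 [456.6 128.7] [array([ 0.759, -0.419]), np.float64(-1.571), array([228, 174])]
blue 6589 [ 56.3 171.7] [array([0.631, 0.782]), np.float64(0.0), array([276, 222])]
blue 2839 [174.9 204.5] [array([0.528, 0.422]), np.float64(-0.002), array([177, 144])]
[[0.577 0.014 0.006]
 [0.53  0.434 0.006]]
```

View pics/n0.png

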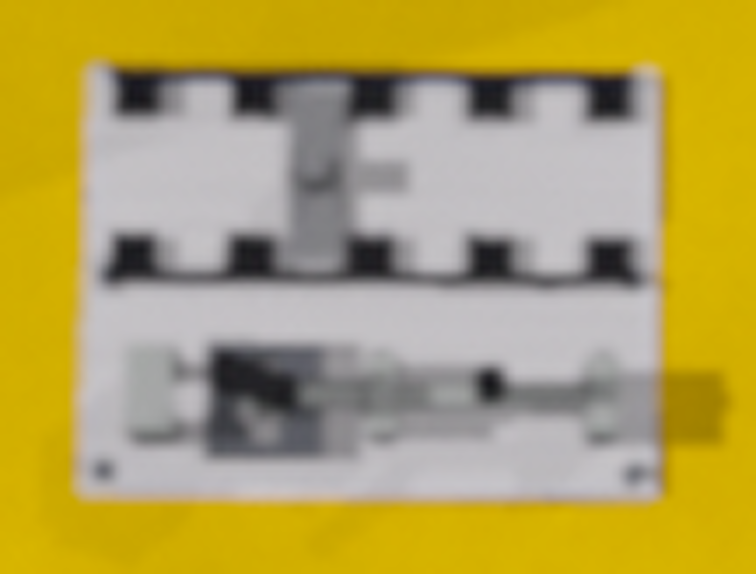

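The nest holds one blank, in the second pocket from the left. The plug handle is at about crop (255,380), the knob at (488,385) and the keeper at far left (150,390). I'll move the wrist camera over the nest.

```bash
python3 - <<'E'
from h import *
c=manip.calibration("wrist");s=manip.state(); o=-c["R"].T@c["t"]
R=Ro.from_euler('xyz',s["eef_rot"]).as_matrix()
print("cam in tool",R.T@(o-s["ee_pos"]),"axis",R.T@c["R"][2],c["K"][0],s["eef_rot"])
go(0.53,0.02,0.30,np.pi/2); go(0.53,0.02,0.30,0)
E
```

```text
cam in tool [ 8.24876651e-02  6.71677831e-06 -1.24950711e-01] axis [-3.22407931e-01 -7.03839564e-04  9.46600566e-01] [339.72891201   0.         324.745795  ] [-3.14065466e+00 -1.26184058e-04  2.76778642e+00]
row [-0.6076, -0.3908, -0.0624] [-0.0006, -0.0002, -0.238] q6 1.42
row [-0.6076, -0.3908, -0.0624] [-0.0006, 0.0003, 0.762] q6 1.42
```

```bash
python3 -m pendant '[[-0.6,-0.39,0.03,0,0,-0.238],[-0.6,-0.39,0.03,0,0,-0.238],[-0.6,-0.39,0.03,0,0,-0.238],[-0.6,-0.39,0.03,0,0,-0.238],[-0.6,-0.39,0.03,0,0,-0.238],[-0.6,-0.39,0.03,0,0,-0.238],[-0.6,-0.39,0.03,0,0,-0.238],[-0.6,-0.39,0.03,0,0,-0.238],[-0.6,-0.39,0.03,0,0,-0.238],[-0.6,-0.39,0.03,0,0,-0.238],[-0.6,-0.39,0.03,0,0,-0.238],[-0.6,-0.39,0.03,0,0,-0.238],[-0.6,-0.39,0.03,0,0,-0.238],[-0.6,-0.39,0.03,0,0,-0.238],[-0.6,-0.39,0.03,0,0,-0.238],[-0.6,-0.39,0.03,0,0,-0.238]]'
python3 - <<'E'
from h import *
import pickle
c=manip.calibration("wrist"); im=manip.camera("wrist"); pickle.dump(c,open("pics/w1.pkl","wb")); cv2.imwrite("pics/w1.png",im)
E
```

```text
t: 2.1
ee_pos: [0.5246, 0.0232, 0.2263]
eef_rot: [-3.142, 0.0, -3.141]
contact_force: [-0.4, 0.1, 0.4]
grip_width: 0.0852
grasp_force: 0.0
```

View pics/w1.png

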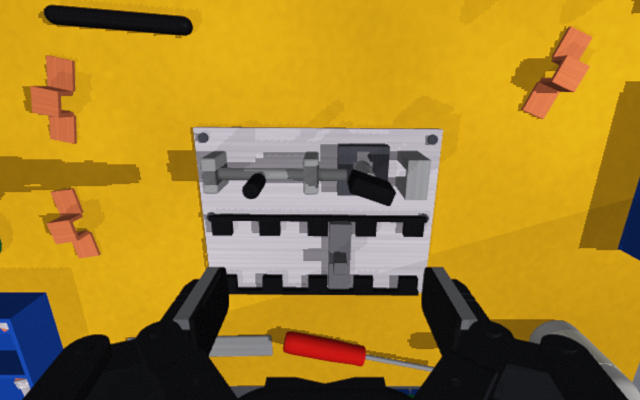

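The wrist view shows the nest plate with corners (193,128) and (442,129). The knob top is at (253,185), the plug handle at (372,187) and the blank at (340,253). Three bars are visible at the sides. I'll measure all of them numerically.

```bash
cat > ms.py <<'E'
from h import *
import pickle
c=pickle.load(open("pics/w1.pkl","rb")); im=cv2.imread("pics/w1.png")
# orthophotos 0.4 mm/px, up = -x world, right = +y, covering x .47..0.69 , y -0.12..0.17
def ortho(z,x0,x1,y0,y1,s=0.0004):
    w=int((y1-y0)/s);h=int((x1-x0)/s)
    W=np.array([[x0,y0,z],[x0,y1,z],[x1,y1,z],[x1,y0,z]])
    H=cv2.getPerspectiveTransform(proj(c,W).astype(np.float32),np.float32([[0,0],[w,0],[w,h],[0,h]]))
    return cv2.warpPerspective(im,H,(w,h),flags=cv2.INTER_CUBIC)
E
python3 - <<'E'
from ms import *
hsv=cv2.cvtColor(im,cv2.COLOR_BGR2HSV)
y=cv2.inRange(hsv,(18,120,60),(35,255,255))
# plate edges in the image: first/last non-yellow along scanlines -> plane z=.006
L=[];Rr=[];N=[]
for v in range(145,265,3):
    if not y[v,150:480].any(): continue
    row=y[v]>0
    u=320
    a=np.where(row[:320])[0]; b=np.where(row[320:])[0]
    if len(a): L.append((a[-1]+.5,v))
    if len(b): Rr.append((b[0]+320-.5,v))
for u in range(215,430,3):
    col=np.where(y[:160,u]>0)[0]; N.append((u,col[-1]+.5))
def line(p,z):
    P=ray(c,p,z)[:,:2]; vx,vy,x,yv=cv2.fitLine(P.astype(np.float32),cv2.DIST_HUBER,0,0.0005,0.0001).ravel(); return np.array([x,yv]),np.arctan2(vy,vx)
for n,p in (("L",L),("R",Rr),("N",N)):
    q,a=line(p,.006); print(n,q.round(4),a)
# black ribs
bl=(hsv[...,2]<60).astype(np.uint8); bl[:205]=0; bl[300:]=0; bl[:,:195]=0; bl[:,435:]=0
for b,a,ct in blobs(bl,60):
    P=ray(c,np.argwhere(b)[:,::-1],.014); print("rib",a,ct.round(1),P[:,:2].min(0).round(4),P[:,:2].max(0).round(4))
cu=cv2.inRange(hsv,(3,90,80),(14,220,255))
for b,a,ct in blobs(cu,150):
    P=ray(c,np.argwhere(b)[:,::-1],.004); print("cu",a,ct.round(1),[np.round(q,4) for q in orient(P)])
o1=ortho(.014,.475,.695,-.125,.165); o2=ortho(.092,.475,.575,-.07,.13)
cv2.imwrite("pics/o.png",np.vstack([o1,cv2.copyMakeBorder(o2,0,0,0,o1.shape[1]-o2.shape[1],0)])[:,:725][:800]);print(o1.shape,o2.shape)
cv2.imwrite("pics/o.png",cv2.resize(cv2.imread("pics/o.png"),None,fx=.74,fy=.74,interpolation=cv2.INTER_AREA))
E
```

```text
L [ 0.5642 -0.1105] -0.008462688
R [0.564  0.1404] -0.0056761852
N [0.4822 0.0131] 1.5608139
rib 2847 [317.4 223.1] [ 0.5717 -0.1021] [0.5973 0.131 ]
rib 133 [339.  257.5] [0.6167 0.0319] [0.6304 0.0464]
rib 2917 [303.2 286.4] [ 0.6368 -0.1225] [0.6777 0.1294]
rib 364 [428.5 284.7] [0.6366 0.1348] [0.6775 0.1497]
cu 2484 [560.1  72.7] [array([0.4346, 0.2493]), np.float64(-0.3867), array([80, 38])]
cu 2476 [56.4 98.4] [array([ 0.4551, -0.2441]), np.float64(-0.2058), array([80, 42])]
cu 1781 [ 70.9 224.1] [array([ 0.589 , -0.2622]), np.float64(0.1483), array([80, 45])]
(549, 725, 3) (249, 500, 3)
```

View pics/o.png

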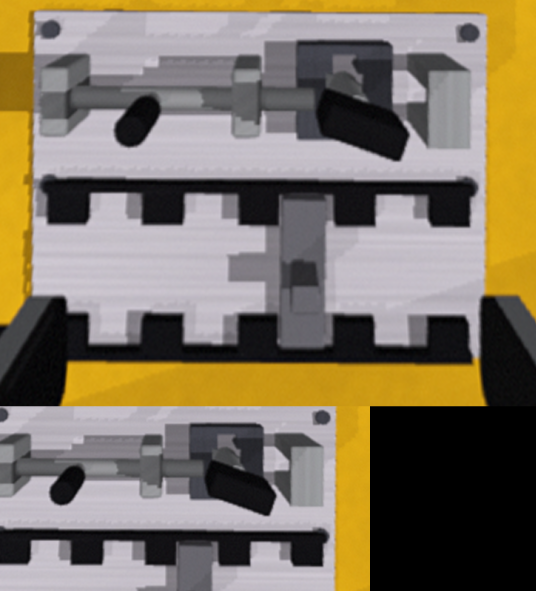

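The nest centre is at about (0.577, 0.015) with yaw −0.008. Pocket centres are at x≈0.6215 and y≈−0.063, −0.011, 0.041, 0.093. The blank is in the 0.041 pocket. The plug axis is at about (0.520, 0.062) with its handle at about 1.17 rad. I'll pick the blank by its post first.

```bash
python3 -m pendant '[[-0.121,0.0205,0.06,0,0,0.005],[-0.121,0.0205,0.1,0,0,0.005],[-0.121,0.0205,0.15,0,0,0.005],[-0.121,0.0205,0.19,0,0,0.005],[-0.121,0.0205,0.21,0,0,0.005],[-0.121,0.0205,0.225,0,0,0.005],[-0.121,0.0205,0.237,0,0,0.005],[-0.121,0.0205,0.237,0,0,0.005],[-0.121,0.0205,0.237,0,0,0.005]]' 0.45 40
python3 -m pendant '[[0,0,0,0,0,0],[0,0,0,0,0,0],[0,0,0,0,0,0],[0,0,0,0,0,0],[0,0,0,0,0,0],[0,0,0,0,0,0]]' 0 40
```

```text
t: 3.28
ee_pos: [0.6218, 0.0394, 0.0374]
eef_rot: [-3.142, 0.001, 3.134]
contact_force: [1.0, 0.4, -0.3]
grip_width: 0.0383
grasp_force: 0.0
t: 4.03
ee_pos: [0.6217, 0.0394, 0.0373]
eef_rot: [-3.142, 0.001, 3.134]
contact_force: [-1.3, 0.5, 6.6]
grip_width: 0.013
grasp_force: 39.6
```

```bash
python3 -m pendant '[[0,0,-0.05,0,0,0],[0,0,-0.12,0,0,0],[0,0,-0.16,0,0,0],[0.16,0.451,-0.16,0,0,0],[0.16,0.451,-0.16,0,0,0],[0.16,0.451,-0.16,0,0,0],[0.16,0.451,-0.16,0,0,0],[0.16,0.451,-0.16,0,0,0],[0.16,0.451,-0.16,0,0,0],[0.16,0.451,-0.16,0,0,0],[0.16,0.451,-0.16,0,0,0],[0.16,0.451,-0.12,0,0,0],[0.16,0.451,-0.08,0,0,0],[0.16,0.451,-0.04,0,0,0],[0.16,0.451,-0.015,0,0,0],[0.16,0.451,-0.001,0,0,0],[0.16,0.451,-0.001,0,0,0],[0.16,0.451,-0.001,0,0,0]]' - 40
```

```text
t: 6.28
ee_pos: [0.4968, 0.4012, 0.0384]
eef_rot: [3.141, 0.001, 3.133]
contact_force: [-0.1, -0.3, 0.4]
grip_width: 0.013
grasp_force: 39.3
```

```bash
python3 -m pendant '[[0,0,0,0,0,0],[0,0,0,0,0,0],[0,0,0,0,0,0],[0,0,0,0,0,0],[0,0,-0.05,0,0,0],[0,0,-0.11,0,0,0],[0,0,-0.18,0,0,0],[0,0,-0.2,0,0,0]]' 0.45
python3 - <<'E'
from h import *
import pickle
c=manip.calibration("top"); im=manip.camera("top"); cv2.imwrite("pics/t1.png",im)
cv2.imwrite("pics/t1c.png",cv2.resize(im[150:290,140:480],None,fx=2.3,fy=2.3,interpolation=cv2.INTER_CUBIC))
go(.475,.06,.22,np.pi/2)
E
```

```text
t: 7.28
ee_pos: [0.4971, 0.4018, 0.2012]
eef_rot: [3.139, 0.004, 3.134]
contact_force: [1.0, 0.4, -0.5]
grip_width: 0.0383
grasp_force: 0.0
row [0.0243, -0.4274, -0.0242] [0.0017, 0.0028, -0.005] q6 0.56
```

View pics/t1c.png

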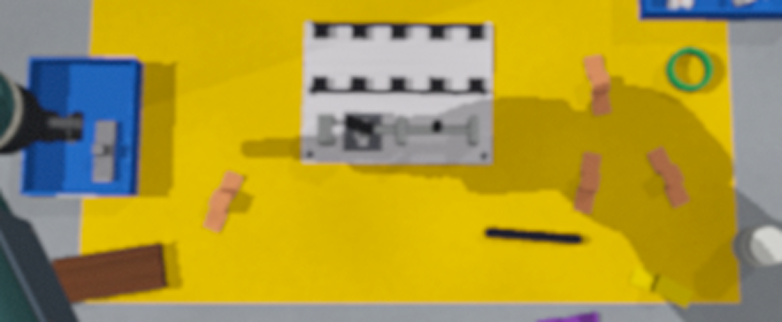

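The blank lies in the tray at crop (103,150) and the nest pockets are empty. Now a near-vertical look at the plug.

```bash
python3 -m pendant '[[-0.113,-0.427,0,0,0,0],[-0.113,-0.427,0,0,0,0],[-0.113,-0.427,0,0,0,0],[-0.113,-0.427,0,0,0,0],[-0.113,-0.427,0,0,0,0],[-0.113,-0.427,0,0,0,0],[-0.113,-0.427,0,0,0,0],[-0.113,-0.427,0,0,0,0],[-0.113,-0.427,0,0,0,0],[-0.113,-0.427,0,0,0,0],[-0.113,-0.427,0,0,0,0]]'
cat >> ms.py <<'E'
def load(n):
    global c,im
    c=pickle.load(open(f"pics/{n}.pkl","rb")); im=cv2.imread(f"pics/{n}.png")
def snap(n):
    c=manip.calibration("wrist"); im=manip.camera("wrist"); pickle.dump(c,open(f"pics/{n}.pkl","wb")); cv2.imwrite(f"pics/{n}.png",im); load(n)
E
python3 - <<'E'
import ms; from ms import *
ms.snap("w2"); im=ms.im
hsv=cv2.cvtColor(im,cv2.COLOR_BGR2HSV)
bl=(hsv[...,2]<45).astype(np.uint8)
P=ray(ms.c,np.argwhere(bl)[:,::-1],.092)
for b,a,ct in blobs(bl,120):
    if a>8000: continue
    yx=np.argwhere(b)[:,::-1]; print(a,ct.round(0),[np.round(q,4) for q in orient(ray(ms.c,yx,.092))],"z14",ray(ms.c,yx,.014)[:,:2].min(0).round(4),ray(ms.c,yx,.014)[:,:2].max(0).round(4))
o1=ms.ortho(.092,.485,.565,-.06,.12,.00025); o2=ms.ortho(.014,.565,.68,-.08,.11,.00025)
o=np.zeros((800,800,3),np.uint8); o[:o1.shape[0],:o1.shape[1]]=o1; o[330:330+o2.shape[0],:o2.shape[1]]=o2
cv2.imwrite("pics/o2.png",o[:800]);print(o1.shape,o2.shape)
cv2.imwrite("pics/o2.png",cv2.resize(o,(600,600),interpolation=cv2.INTER_AREA))
E
```

```text
t: 8.7
ee_pos: [0.5839, 0.0594, 0.1975]
eef_rot: [3.142, 0.0, 3.135]
contact_force: [-0.9, -0.5, -0.0]
grip_width: 0.0387
grasp_force: 0.0
1257 [327. 118.] [array([0.5238, 0.0606]), np.float64(1.253), array([36, 19])] z14 [0.5135 0.0366] [0.5449 0.0854]
614 [187. 117.] [array([ 0.5205, -0.0312]), np.float64(-1.3439), array([24, 12])] z14 [ 0.5179 -0.078 ] [ 0.5368 -0.0462]
3455 [276. 177.] [array([0.5636, 0.0257]), np.float64(1.564), array([173,  16])] z14 [ 0.5732 -0.1019] [0.596  0.1302]
1324 [210. 252.] [array([ 0.6182, -0.0231]), np.float64(1.5644), array([75, 18])] z14 [ 0.6457 -0.1013] [ 0.6698 -0.0011]
374 [384. 248.] [array([0.6192, 0.1032]), np.float64(0.0387), array([18, 16])] z14 [0.647  0.1069] [0.6706 0.129 ]
(319, 720, 3) (460, 760, 3)
```

View pics/o2.png

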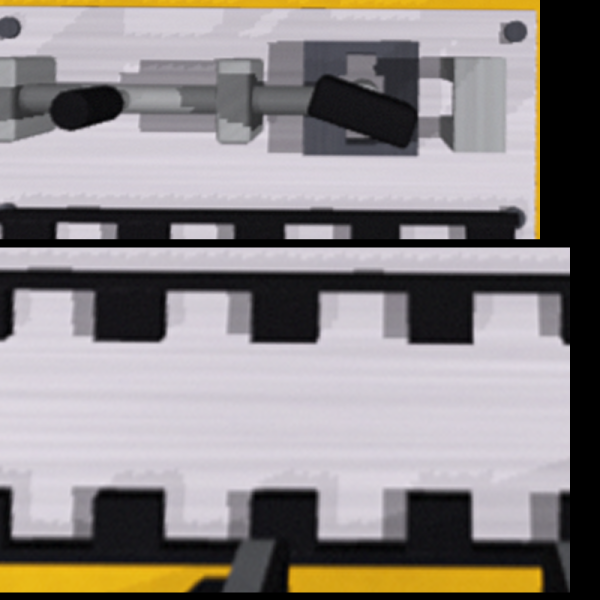

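The plug handle's rectified corners, (321,75), (416,115), (407,147) and (309,110), put its axis at about (0.5213, 0.0616) and its angle at about 1.2 rad. The rib edges put the pocket row at x≈0.6225. I'll grasp the plug.

```bash
python3 -m pendant '[[0.0783,0.0025,0,0,0,-0.765],[0.0783,0.0025,0,0,0,-0.765],[0.0783,0.0025,0,0,0,-0.765],[0.0783,0.0025,0,0,0,-0.765],[0.0783,0.0025,0,0,0,-0.765],[0.0783,0.0025,0,0,0,-0.765],[0.0783,0.0025,0,0,0,-0.765],[0.0783,0.0025,0,0,0,-0.765],[0.0783,0.0025,0,0,0,-0.765],[0.0783,0.0025,0.05,0,0,-0.765],[0.0783,0.0025,0.1,0,0,-0.765],[0.0783,0.0025,0.13,0,0,-0.765],[0.0783,0.0025,0.149,0,0,-0.765],[0.0783,0.0025,0.149,0,0,-0.765],[0.0783,0.0025,0.149,0,0,-0.765]]' 0.45 30
python3 -m pendant '[[0,0,0,0,0,0],[0,0,0,0,0,0],[0,0,0,0,0,0],[0,0,0,0,0,0],[0,0,0,0,0,0],[0,0,0,0,0,0]]' 0 30; python3 -c "
from workcell import manip;print(manip.state()['moment'],manip.state()['joint_pos'])"
```

```text
t: 10.62
ee_pos: [0.5217, 0.0614, 0.0789]
eef_rot: [-3.141, 0.0, -1.948]
contact_force: [-0.1, -0.2, 1.0]
grip_width: 0.0387
grasp_force: 0.0
t: 11.38
ee_pos: [0.5218, 0.0614, 0.079]
eef_rot: [-3.14, 0.0, -1.948]
contact_force: [0.5, -0.2, 7.8]
grip_width: 0.0133
grasp_force: 37.4
[-0.06062766  0.1643922   0.00134516] [-3.80336857e-02  3.76768844e-01 -3.75249941e-01  8.17426447e-01
 -4.19541293e-05 -1.23181092e+00]
```

```bash
python3 -m pendant '[[0,0,0,0,0,0.08],[0,0,0,0,0,0.16],[0,0,0,0,0,0.24],[0,0,0,0,0,0.32],[0,0,0,0,0,0.40],[0,0,0,0,0,0.48],[0,0,0,0,0,0.56],[0,0,0,0,0,0.63],[0,0,0,0,0,0.68],[0,0,0,0,0,0.72],[0,0,0,0,0,0.745],[0,0,0,0,0,0.76],[0,0,0,0,0,0.77],[0,0,0,0,0,0.77],[0,0,0,0,0,0.77]]' - 60; python3 -c "
from workcell import manip;print(manip.state()['moment'])"
```

```text
t: 13.25
ee_pos: [0.522, 0.0614, 0.079]
eef_rot: [-3.142, 0.002, 3.126]
contact_force: [-0.8, 0.0, 6.8]
grip_width: 0.0133
grasp_force: 63.6
[ 0.00315916  0.03545604 -0.0359745 ]
```

```bash
python3 -m pendant '[[0,0,-0.005,0,0,0],[0,0,-0.01,0,0,0],[0,0,-0.015,0,0,0],[0,0,-0.02,0,0,0],[0,0,-0.025,0,0,0],[0,0,-0.03,0,0,0],[0,0,-0.03,0,0,0]]' - 60
```

```text
t: 14.12
ee_pos: [0.5215, 0.0614, 0.1026]
eef_rot: [-3.142, 0.001, 3.126]
contact_force: [-0.2, 0.3, -0.6]
grip_width: 0.0131
grasp_force: 63.1
```

```bash
python3 -m pendant '[[0,0,-0.06,0,0,0],[0,0,-0.12,0,0,0],[0,0,-0.15,0,0,0],[-0.0095,0.2,-0.15,0,0,0],[-0.0095,0.4765,-0.15,0,0,0],[-0.0095,0.4765,-0.15,0,0,0],[-0.0095,0.4765,-0.15,0,0,0],[-0.0095,0.4765,-0.15,0,0,0],[-0.0095,0.4765,-0.15,0,0,0],[-0.0095,0.4765,-0.15,0,0,0],[-0.0095,0.4765,-0.15,0,0,0],[-0.0095,0.4765,-0.15,0,0,0],[-0.0095,0.4765,-0.09,0,0,0],[-0.0095,0.4765,-0.04,0,0,0],[-0.0095,0.4765,0,0,0,0],[-0.0095,0.4765,0.018,0,0,0],[-0.0095,0.4765,0.027,0,0,0],[-0.0095,0.4765,0.027,0,0,0],[-0.0095,0.4765,0.027,0,0,0]]' - 60
```

```text
t: 16.5
ee_pos: [0.5354, 0.4427, 0.0818]
eef_rot: [3.141, 0.001, 3.126]
contact_force: [-0.3, -0.4, -0.4]
grip_width: 0.0131
grasp_force: 63.7
```

```bash
python3 -m pendant '[[0,0,0.003,0,0,0],[0,0,0.005,0,0,0],[0,0,0.005,0,0,0]]'
python3 -m pendant '[[0,0,0,0,0,0],[0,0,0,0,0,0],[0,0,0,0,0,0],[0,0,0,0,0,0],[0,0,-0.04,0,0,0],[0,0,-0.09,0,0,0],[0,0,-0.15,0,0,0],[0,0,-0.2,0,0,0],[0,0,-0.2,0,0,0]]' 0.45
python3 - <<'E'
import ms; from ms import *
ms.snap("w3")
cv2.imwrite("pics/w3s.png",cv2.resize(ms.im,None,fx=.8,fy=.8,interpolation=cv2.INTER_AREA))
go(.39,.245,.22,np.pi/2)
E
```

```text
t: 16.88
ee_pos: [0.5351, 0.4426, 0.0771]
eef_rot: [3.141, 0.001, 3.126]
contact_force: [-0.1, 0.7, 3.5]
grip_width: 0.0133
grasp_force: 64.5
t: 18.0
ee_pos: [0.5359, 0.443, 0.2398]
eef_rot: [3.139, 0.004, 3.126]
contact_force: [-0.5, 0.7, -0.6]
grip_width: 0.0381
grasp_force: 0.0
row [0.1778, -0.25, 0.0214] [0.0007, 0.0011, -0.0099] q6 0.59
```

View pics/w3s.png

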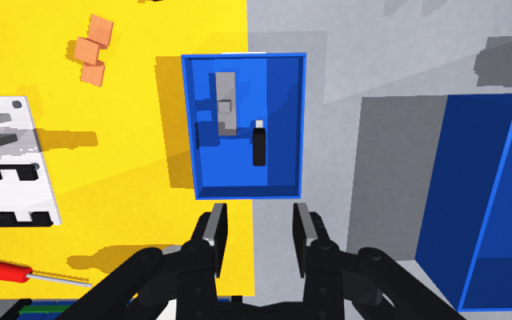

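The plug (256,145) and the blank (226,105) are both in the tray. Now for the left bar: look from above it, then measure.

```bash
python3 -m pendant '[[0.0535,-0.246,0.05,0,0,0],[0.0535,-0.246,0.05,0,0,0],[0.0535,-0.246,0.05,0,0,0],[0.0535,-0.246,0.05,0,0,0],[0.0535,-0.246,0.05,0,0,0],[0.0535,-0.246,0.05,0,0,0],[0.0535,-0.246,0.05,0,0,0]]' 0.5
cat >> ms.py <<'E'
def bars(n,z=.004,show=True):
    snap(n); s=manip.state()
    m=cv2.inRange(cv2.cvtColor(im,cv2.COLOR_BGR2HSV),(3,90,60),(14,225,255)); out=[]
    for b,a,ct in blobs(m,600):
        P=ray(c,np.argwhere(b)[:,::-1],z); q,an,sz=orient(P)
        for _ in range(3):
            u=np.array([np.cos(an),np.sin(an)]); w=np.array([-u[1],u[0]])
            D=P[:,:2]-q; al=D@u; ac=D@w
            q=q+u*(al.min()+al.max())/2; al=(P[:,:2]-q)@u
            M=[np.mean(np.percentile(ac[k],[2,98])) for k in (al>.018,al<-.018)]
            q=q+w*np.mean(M); an=an+(M[0]-M[1])/.059
        if show: print("bar",a,ct.round(0),q.round(4),"yaw",round(an,4),"len",round(al.max()-al.min(),4)); 
        go(q[0],q[1],.026,an+np.pi/2,s)
        out.append((q,an))
    return out
E
python3 -c "
import ms; ms.bars('b1')"
```

```text
t: 18.92
ee_pos: [0.4894, 0.2474, 0.1965]
eef_rot: [3.141, -0.0, 3.127]
contact_force: [0.4, 0.0, 0.3]
grip_width: 0.0428
grasp_force: 0.0
bar 5405 [485.  16.] [0.3541 0.3941] yaw 1.6459 len 0.1467
row [0.1716, 0.181, 0.2132] [0.0, -0.0, 0.9429] q6 0.33
bar 2419 [321. 113.] [0.4323 0.2435] yaw -0.388 len 0.0799
row [0.0712, -0.0057, 0.2132] [0.0, 0.0, 0.2378] q6 0.33
```

```bash
python3 -m pendant '[[0.0712,-0.0057,0.06,0,0,0.2378],[0.0712,-0.0057,0.1,0,0,0.2378],[0.0712,-0.0057,0.14,0,0,0.2378],[0.0712,-0.0057,0.175,0,0,0.2378],[0.0712,-0.0057,0.195,0,0,0.2378],[0.0712,-0.0057,0.213,0,0,0.2378],[0.0712,-0.0057,0.213,0,0,0.2378],[0.0712,-0.0057,0.213,0,0,0.2378]]' 0.5 40
python3 -m pendant '[[0,0,0,0,0,0],[0,0,0,0,0,0],[0,0,0,0,0,0],[0,0,0,0,0,0],[0,0,0,0,0,0],[0,0,-0.05,0,0,0],[0,0,-0.1,0,0,0],[0,0,-0.1,0,0,0]]' 0 40
python3 -c "
from h import *
go(.6228,.0927,.09,np.pi/2-.008);go(.6228,.0927,.032,np.pi/2-.008)"
```

```text
t: 19.98
ee_pos: [0.4324, 0.2431, 0.0267]
eef_rot: [3.141, 0.0, 2.753]
contact_force: [-0.3, -0.8, -0.6]
grip_width: 0.0426
grasp_force: 0.0
t: 20.98
ee_pos: [0.4335, 0.2433, 0.109]
eef_rot: [3.138, 0.004, 2.752]
contact_force: [-0.3, -0.1, -1.8]
grip_width: 0.0227
grasp_force: 39.9
row [-0.2902, -0.0845, 0.0245] [0.0017, 0.0028, -0.2426] q6 0.74
row [-0.2899, -0.0847, 0.097] [0.0017, 0.0028, -0.2426] q6 0.74
```

```bash
python3 -m pendant '[[-0.29,-0.0845,0,0,0,-0.2426],[-0.29,-0.0845,0,0,0,-0.2426],[-0.29,-0.0845,0,0,0,-0.2426],[-0.29,-0.0845,0,0,0,-0.2426],[-0.29,-0.0845,0,0,0,-0.2426],[-0.29,-0.0845,0,0,0,-0.2426],[-0.29,-0.0845,0,0,0,-0.2426],[-0.29,-0.0845,0.04,0,0,-0.2426],[-0.29,-0.0845,0.04,0,0,-0.2426],[-0.29,-0.0845,0.04,0,0,-0.2426],[-0.29,-0.0845,0.04,0,0,-0.2426]]'
python3 -c "
from h import *
go(.6228,.0927,.034,np.pi/2-.008)"
```

```text
t: 22.35
ee_pos: [0.6214, 0.0923, 0.0754]
eef_rot: [3.142, 0.002, 3.134]
contact_force: [-0.0, 0.7, -1.3]
grip_width: 0.0234
grasp_force: 39.8
row [-0.0016, 0.0005, 0.0518] [0.0, 0.001, 0.0001] q6 0.03
```

```bash
python3 -m pendant '[[-0.0016,0.0005,0.02,0,0,0],[-0.0016,0.0005,0.035,0,0,0],[-0.0016,0.0005,0.045,0,0,0],[-0.0016,0.0005,0.0515,0,0,0],[-0.0016,0.0005,0.0525,0,0,0],[-0.0016,0.0005,0.0525,0,0,0],[-0.0016,0.0005,0.0525,0,0,0]]'
```

```text
t: 23.22
ee_pos: [0.6223, 0.0925, 0.0327]
eef_rot: [-3.142, 0.0, 3.133]
contact_force: [-4.1, -0.1, 7.0]
grip_width: 0.023
grasp_force: 40.8
```

```bash
python3 -m pendant '[[0,0,0,0,0,0],[0,0,0,0,0,0],[0,0,0,0,0,0],[0,0,-0.03,0,0,0],[0,0,-0.08,0,0,0],[0,0,-0.14,0,0,0],[0,0,-0.2,0,0,0],[0,0,-0.2,0,0,0],[0,0,-0.2,0,0,0]]' 0.42
python3 - <<'E'
import ms; from ms import *
ms.bars('p1',.010)
o=ms.ortho(.014,.56,.69,-.03,.14,.00025); cv2.imwrite("pics/p1o.png",o); print(o.shape)
E
```

```text
t: 24.35
ee_pos: [0.6221, 0.0925, 0.1916]
eef_rot: [-3.142, -0.001, 3.133]
contact_force: [0.5, -1.0, -1.4]
grip_width: 0.0362
grasp_force: 0.0
bar 2266 [325. 176.] [0.6212 0.092 ] yaw -0.0153 len 0.0808
row [0.0005, -0.0006, 0.2064] [-0.0, -0.001, 0.0046] q6 0.03
(519, 680, 3)
```

View pics/p1o.png

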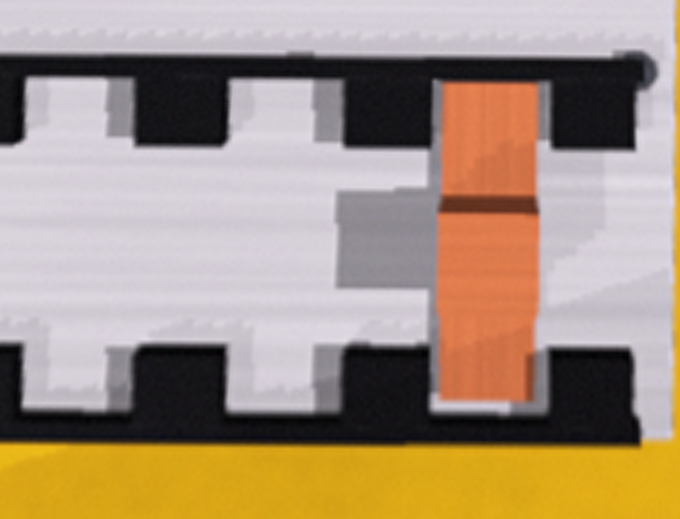

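Bar 1 lies in the right-hand pocket, within the ribs, with a small gap of about 12 px at the far end. Next is the right-hand group.

```bash
python3 -m pendant '[[0.124,-0.417,-0.02,0,0,0],[0.124,-0.417,-0.02,0,0,0],[0.124,-0.417,-0.02,0,0,0],[0.124,-0.417,-0.02,0,0,0],[0.124,-0.417,-0.02,0,0,0],[0.124,-0.417,-0.02,0,0,0],[0.124,-0.417,-0.02,0,0,0],[0.124,-0.417,-0.02,0,0,0],[0.124,-0.417,-0.02,0,0,0],[0.124,-0.417,-0.02,0,0,0]]' 0.5
python3 -c "
import ms; ms.bars('b2')"
```

```text
t: 25.65
ee_pos: [0.5206, -0.2394, 0.2082]
eef_rot: [3.141, -0.0, 3.135]
contact_force: [-0.1, 0.0, 0.3]
grip_width: 0.0425
grasp_force: 0.0
bar 2313 [329. 104.] [ 0.4567 -0.236 ] yaw -0.2051 len 0.0799
row [0.08, 0.004, 0.2278] [0.0, -0.0, 0.1261] q6 -0.57
bar 2390 [213. 114.] [ 0.464  -0.3426] yaw 0.4356 len 0.0802
row [0.0699, -0.1292, 0.2278] [0.0, -0.0, -0.2818] q6 -0.57
bar 1630 [312. 233.] [ 0.5877 -0.2529] yaw 0.1396 len 0.0805
row [-0.0839, -0.0161, 0.2278] [0.0, -0.0, -0.0933] q6 -0.57
```

```bash
python3 -m pendant '[[0.08,0.004,0.06,0,0,0.126],[0.08,0.004,0.12,0,0,0.126],[0.08,0.004,0.16,0,0,0.126],[0.08,0.004,0.19,0,0,0.126],[0.08,0.004,0.21,0,0,0.126],[0.08,0.004,0.227,0,0,0.126],[0.08,0.004,0.227,0,0,0.126],[0.08,0.004,0.227,0,0,0.126]]' 0.5 40
python3 -m pendant '[[0,0,0,0,0,0],[0,0,0,0,0,0],[0,0,0,0,0,0],[0,0,0,0,0,0],[0,0,0,0,0,0],[0,0,-0.05,0,0,0],[0,0,-0.1,0,0,0],[0,0,-0.15,0,0,0],[0,0,-0.15,0,0,0],[0,0,-0.15,0,0,0]]' 0 40
python3 -c "
from h import *
go(.6228,.0407,.11,np.pi/2-.008)"
```

```text
t: 26.7
ee_pos: [0.4567, -0.2367, 0.0272]
eef_rot: [-3.141, 0.001, 2.936]
contact_force: [0.4, -0.3, -0.5]
grip_width: 0.0427
grasp_force: 0.0
t: 27.95
ee_pos: [0.4562, -0.2364, 0.1462]
eef_rot: [3.141, -0.0, 2.936]
contact_force: [-1.2, 0.3, -1.0]
grip_width: 0.023
grasp_force: 39.9
row [-0.133, 0.3817, 0.0453] [0.0001, -0.0002, -0.1261] q6 -0.43
```

```bash
python3 -m pendant '[[-0.133,0.3817,0,0,0,-0.1261],[-0.133,0.3817,0,0,0,-0.1261],[-0.133,0.3817,0,0,0,-0.1261],[-0.133,0.3817,0,0,0,-0.1261],[-0.133,0.3817,0,0,0,-0.1261],[-0.133,0.3817,0,0,0,-0.1261],[-0.133,0.3817,0,0,0,-0.1261],[-0.133,0.3817,0,0,0,-0.1261],[-0.133,0.3817,0.05,0,0,-0.1261],[-0.133,0.3817,0.088,0,0,-0.1261],[-0.133,0.3817,0.088,0,0,-0.1261],[-0.133,0.3817,0.088,0,0,-0.1261]]'
python3 -c "
from h import *
go(.6228,.0407,.033,np.pi/2-.008)"
```

```text
t: 29.45
ee_pos: [0.6234, 0.0397, 0.0776]
eef_rot: [-3.141, 0.001, 3.133]
contact_force: [0.5, -0.2, -0.5]
grip_width: 0.0228
grasp_force: 39.9
row [0.0009, 0.0012, 0.0557] [-0.0001, 0.0008, -0.0007] q6 -0.06
```

```bash
python3 -m pendant '[[0.0006,0.0012,0.02,0,0,0],[0.0006,0.0012,0.035,0,0,0],[0.0006,0.0012,0.047,0,0,0],[0.0006,0.0012,0.054,0,0,0],[0.0006,0.0012,0.0555,0,0,0],[0.0006,0.0012,0.0555,0,0,0],[0.0006,0.0012,0.0555,0,0,0]]'
python3 -m pendant '[[0,0,0,0,0,0],[0,0,0,0,0,0],[0,0,0,0,0,0],[0,0,-0.03,0,0,0],[0,0,-0.08,0,0,0],[0,0,-0.14,0,0,0],[0,0,-0.2,0,0,0],[0,0,-0.2,0,0,0],[0,0,-0.2,0,0,0]]' 0.42
python3 -c "
import ms; ms.bars('p2',.010)
from h import *; go(.65,-.255,.21,np.pi/2)"
```

```text
t: 30.32
ee_pos: [0.6225, 0.0416, 0.0331]
eef_rot: [-3.141, 0.001, 3.134]
contact_force: [-8.9, 0.3, 18.9]
grip_width: 0.0228
grasp_force: 42.2
t: 31.45
ee_pos: [0.6224, 0.0415, 0.1912]
eef_rot: [3.142, -0.001, 3.134]
contact_force: [-0.1, -0.3, -1.0]
grip_width: 0.0356
grasp_force: 0.0
bar 2233 [325. 176.] [0.6218 0.0413] yaw -0.0074 len 0.0797
row [0.0001, -0.0003, 0.2058] [0.0, -0.0011, -0.0003] q6 -0.06
bar 2302 [381. 175.] [0.6217 0.092 ] yaw -0.0129 len 0.0805
row [0.0007, 0.063, 0.2058] [0.0, -0.0011, 0.0032] q6 -0.06
bar 919 [ 16. 168.] [ 0.6068 -0.2426] yaw 0.4556 len 0.039
row [0.016, -0.3553, 0.2058] [0.0003, -0.0011, -0.2951] q6 -0.06
row [-0.0377, -0.3704, -0.0243] [0.0, -0.0011, -0.0051] q6 -0.06
```

```bash
python3 -m pendant '[[-0.038,-0.37,-0.02,0,0,0],[-0.038,-0.37,-0.02,0,0,0],[-0.038,-0.37,-0.02,0,0,0],[-0.038,-0.37,-0.02,0,0,0],[-0.038,-0.37,-0.02,0,0,0],[-0.038,-0.37,-0.02,0,0,0],[-0.038,-0.37,-0.02,0,0,0],[-0.038,-0.37,-0.02,0,0,0],[-0.038,-0.37,-0.02,0,0,0]]' 0.5
python3 -c "
import ms; ms.bars('b3')"
```

```text
t: 32.62
ee_pos: [0.6507, -0.2536, 0.208]
eef_rot: [3.142, -0.0, 3.135]
contact_force: [0.1, -0.4, -0.3]
grip_width: 0.0424
grasp_force: 0.0
bar 2305 [326. 105.] [ 0.5873 -0.2526] yaw 0.1491 len 0.08
row [0.0792, 0.0009, 0.2275] [0.0, 0.0, -0.0993] q6 -0.48
bar 779 [627. 168.] [0.6479 0.0477] yaw 0.4965 len 0.0382
row [0.0062, 0.3768, 0.2275] [0.0, 0.0, -0.3205] q6 -0.48
```

```bash
python3 -m pendant '[[0.079,0.001,0.06,0,0,-0.099],[0.079,0.001,0.12,0,0,-0.099],[0.079,0.001,0.16,0,0,-0.099],[0.079,0.001,0.19,0,0,-0.099],[0.079,0.001,0.21,0,0,-0.099],[0.079,0.001,0.227,0,0,-0.099],[0.079,0.001,0.227,0,0,-0.099],[0.079,0.001,0.227,0,0,-0.099]]' 0.5 40
python3 -m pendant '[[0,0,0,0,0,0],[0,0,0,0,0,0],[0,0,0,0,0,0],[0,0,0,0,0,0],[0,0,0,0,0,0],[0,0,-0.05,0,0,0],[0,0,-0.1,0,0,0],[0,0,-0.12,0,0,0],[0,0,-0.12,0,0,0],[0,0,-0.12,0,0,0]]' 0 40
python3 -c "
from h import *
go(.6225,-.0113,.08,np.pi/2-.008)"
```

```text
t: 33.67
ee_pos: [0.5879, -0.2536, 0.027]
eef_rot: [-3.141, 0.001, -2.994]
contact_force: [0.2, -0.1, 0.1]
grip_width: 0.0427
grasp_force: 0.0
t: 34.92
ee_pos: [0.5869, -0.2531, 0.1208]
eef_rot: [3.14, -0.002, -2.994]
contact_force: [-0.3, -0.3, -0.5]
grip_width: 0.0228
grasp_force: 39.6
row [-0.0886, 0.2924, 0.0512] [0.0007, -0.0011, 0.099] q6 -0.68
```

```bash
python3 -m pendant '[[-0.0886,0.2924,0,0,0,0.099],[-0.0886,0.2924,0,0,0,0.099],[-0.0886,0.2924,0,0,0,0.099],[-0.0886,0.2924,0,0,0,0.099],[-0.0886,0.2924,0,0,0,0.099],[-0.0886,0.2924,0,0,0,0.099],[-0.0886,0.2924,0.03,0,0,0.099],[-0.0886,0.2924,0.055,0,0,0.099],[-0.0886,0.2924,0.055,0,0,0.099],[-0.0886,0.2924,0.055,0,0,0.099]]'
python3 -c "
from h import *
go(.6225,-.0113,.033,np.pi/2-.008)"
```

```text
t: 36.17
ee_pos: [0.6234, -0.0125, 0.0788]
eef_rot: [-3.141, 0.0, 3.132]
contact_force: [-0.4, -0.1, -0.4]
grip_width: 0.0233
grasp_force: 39.8
row [0.0011, 0.0015, 0.0572] [-0.0001, 0.0002, -0.0007] q6 -0.14
```

```bash
python3 -m pendant '[[0.0008,0.0015,0.02,0,0,0],[0.0008,0.0015,0.035,0,0,0],[0.0008,0.0015,0.047,0,0,0],[0.0008,0.0015,0.054,0,0,0],[0.0008,0.0015,0.0563,0,0,0],[0.0008,0.0015,0.0563,0,0,0],[0.0008,0.0015,0.0563,0,0,0]]'
python3 -m pendant '[[0,0,0,0,0,0],[0,0,0,0,0,0],[0,0,0,0,0,0],[0,0,-0.03,0,0,0],[0,0,-0.08,0,0,0],[0,0,-0.14,0,0,0],[0,0,-0.2,0,0,0],[0,0,-0.2,0,0,0],[0,0,-0.2,0,0,0]]' 0.42
python3 -c "
import ms; ms.bars('p3',.010)
from h import *; go(.525,-.34,.21,np.pi/2)"
```

```text
t: 37.05
ee_pos: [0.6227, -0.0104, 0.0335]
eef_rot: [-3.142, 0.0, 3.134]
contact_force: [0.1, -0.7, 0.0]
grip_width: 0.0231
grasp_force: 39.8
t: 38.17
ee_pos: [0.6223, -0.0104, 0.1927]
eef_rot: [3.142, -0.0, 3.134]
contact_force: [0.7, 0.4, -0.4]
grip_width: 0.0359
grasp_force: 0.0
bar 2389 [437. 174.] [0.6215 0.0918] yaw -0.0107 len 0.0808
row [0.0014, 0.1277, 0.2077] [0.0001, -0.001, 0.0017] q6 -0.14
bar 2270 [382. 176.] [0.6215 0.041 ] yaw -0.0069 len 0.0799
row [0.0008, 0.0642, 0.2077] [0.0001, -0.001, -0.0007] q6 -0.14
bar 2203 [325. 177.] [ 0.6231 -0.0108] yaw -0.0019 len 0.0803
row [-0.0016, -0.0006, 0.2077] [0.0001, -0.001, -0.0039] q6 -0.14
row [0.118, -0.413, -0.0222] [0.0001, -0.001, -0.0051] q6 -0.14
```

Three bars are in. Now the last one.

```bash
python3 -m pendant '[[0.118,-0.413,-0.02,0,0,0],[0.118,-0.413,-0.02,0,0,0],[0.118,-0.413,-0.02,0,0,0],[0.118,-0.413,-0.02,0,0,0],[0.118,-0.413,-0.02,0,0,0],[0.118,-0.413,-0.02,0,0,0],[0.118,-0.413,-0.02,0,0,0],[0.118,-0.413,-0.02,0,0,0],[0.118,-0.413,-0.02,0,0,0],[0.118,-0.413,-0.02,0,0,0]]' 0.5
python3 -c "
import ms; ms.bars('b4')"
```

```text
t: 39.48
ee_pos: [0.5258, -0.3392, 0.2092]
eef_rot: [3.141, -0.0, 3.135]
contact_force: [-0.6, -0.3, 0.0]
grip_width: 0.0428
grasp_force: 0.0
bar 2266 [320. 107.] [ 0.4642 -0.3426] yaw 0.4355 len 0.0802
row [0.0769, -0.0046, 0.2291] [0.0, -0.0, -0.2817] q6 -0.7
bar 1034 [629. 266.] [ 0.627  -0.0083] yaw 0.1442 len 0.0857
row [-0.1236, 0.4147, 0.2291] [0.0, -0.0, -0.0962] q6 -0.7
```

```bash
python3 -m pendant '[[0.077,-0.0046,0.06,0,0,-0.2817],[0.077,-0.0046,0.12,0,0,-0.2817],[0.077,-0.0046,0.16,0,0,-0.2817],[0.077,-0.0046,0.19,0,0,-0.2817],[0.077,-0.0046,0.21,0,0,-0.2817],[0.077,-0.0046,0.228,0,0,-0.2817],[0.077,-0.0046,0.228,0,0,-0.2817],[0.077,-0.0046,0.228,0,0,-0.2817]]' 0.5 40
python3 -m pendant '[[0,0,0,0,0,0],[0,0,0,0,0,0],[0,0,0,0,0,0],[0,0,0,0,0,0],[0,0,0,0,0,0],[0,0,-0.05,0,0,0],[0,0,-0.1,0,0,0],[0,0,-0.15,0,0,0],[0,0,-0.15,0,0,0],[0,0,-0.15,0,0,0]]' 0 40
python3 -c "
from h import *
go(.622,-.0633,.08,np.pi/2-.008)"
```

```text
t: 40.52
ee_pos: [0.4642, -0.3434, 0.0274]
eef_rot: [-3.141, 0.0, -2.707]
contact_force: [0.5, 0.3, -0.3]
grip_width: 0.0429
grasp_force: 0.0
t: 41.78
ee_pos: [0.4636, -0.343, 0.1463]
eef_rot: [3.141, -0.0, -2.707]
contact_force: [-0.0, -1.7, -1.1]
grip_width: 0.0231
grasp_force: 39.8
row [-0.3268, 0.2338, 0.0829] [0.0003, -0.0002, 0.2817] q6 -1.21
```

```bash
python3 -m pendant '[[-0.327,0.234,0,0,0,0.2817],[-0.327,0.234,0,0,0,0.2817],[-0.327,0.234,0,0,0,0.2817],[-0.327,0.234,0,0,0,0.2817],[-0.327,0.234,0,0,0,0.2817],[-0.327,0.234,0,0,0,0.2817],[-0.327,0.234,0,0,0,0.2817],[-0.327,0.234,0,0,0,0.2817],[-0.327,0.234,0.05,0,0,0.2817],[-0.327,0.234,0.086,0,0,0.2817],[-0.327,0.234,0.086,0,0,0.2817],[-0.327,0.234,0.086,0,0,0.2817]]'
python3 -c "
from h import *
go(.622,-.0633,.0335,np.pi/2-.008)"
```

```text
t: 43.28
ee_pos: [0.6226, -0.0642, 0.0792]
eef_rot: [-3.141, 0.001, 3.133]
contact_force: [0.7, -0.6, -0.8]
grip_width: 0.0231
grasp_force: 39.7
row [0.0008, 0.0012, 0.0571] [-0.0002, 0.0007, -0.0007] q6 -0.22
```

```bash
python3 -m pendant '[[0.0006,0.0012,0.02,0,0,0],[0.0006,0.0012,0.035,0,0,0],[0.0006,0.0012,0.047,0,0,0],[0.0006,0.0012,0.054,0,0,0],[0.0006,0.0012,0.057,0,0,0],[0.0006,0.0012,0.057,0,0,0],[0.0006,0.0012,0.057,0,0,0]]'
python3 -m pendant '[[0,0,0,0,0,0],[0,0,0,0,0,0],[0,0,0,0,0,0],[0,0,-0.03,0,0,0],[0,0,-0.08,0,0,0],[0,0,-0.14,0,0,0],[0,0,-0.2,0,0,0],[0,0,-0.2,0,0,0],[0,0,-0.2,0,0,0]]' 0.42
python3 - <<'E'
import ms; from ms import *
ms.bars('p4',.010)
cv2.imwrite("pics/p4s.png",ms.im[60:330,200:600])
E
```

```text
t: 44.15
ee_pos: [0.6218, -0.0624, 0.0336]
eef_rot: [-3.141, 0.001, 3.134]
contact_force: [-6.4, 0.9, 13.9]
grip_width: 0.0229
grasp_force: 41.3
t: 45.28
ee_pos: [0.6217, -0.0623, 0.1917]
eef_rot: [3.141, -0.001, 3.134]
contact_force: [0.9, -0.3, -1.1]
grip_width: 0.0357
grasp_force: 0.0
bar 2483 [495. 175.] [0.621  0.0922] yaw -0.0063 len 0.0805
row [0.0017, 0.193, 0.2067] [0.0002, -0.001, -0.0011] q6 -0.22
bar 2382 [439. 176.] [0.622  0.0411] yaw -0.0057 len 0.0798
row [-0.0, 0.1291, 0.2066] [0.0002, -0.001, -0.0015] q6 -0.22
bar 2203 [325. 178.] [ 0.6231 -0.0628] yaw -0.0033 len 0.0802
row [-0.0025, -0.0008, 0.2066] [0.0002, -0.001, -0.003] q6 -0.22
bar 2293 [382. 177.] [ 0.6226 -0.011 ] yaw -0.0094 len 0.08
row [-0.0013, 0.0641, 0.2066] [0.0002, -0.001, 0.0009] q6 -0.22
```

View pics/p4s.png

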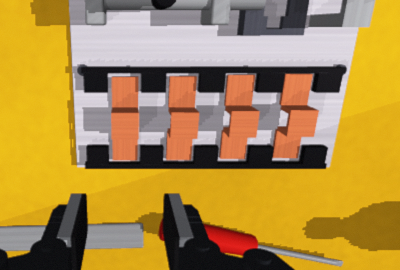

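All four bars lie flat in their pockets. Now grip the bolt knob across x and slide it +y.

```bash
python3 -m pendant '[[0.1255,0.0316,0,0,0,1],[0.1255,0.0316,0,0,0,1],[0.1255,0.0316,0,0,0,1],[0.1255,0.0316,0,0,0,1],[0.1255,0.0316,0,0,0,1],[0.1255,0.0316,0,0,0,1],[0.1255,0.0316,0,0,0,1],[0.1255,0.0316,0,0,0,1],[0.1255,0.0316,0,0,0,1],[0.1255,0.0316,0,0,0,1],[0.1255,0.0316,0.05,0,0,1],[0.1255,0.0316,0.1,0,0,1],[0.1255,0.0316,0.125,0,0,1],[0.1255,0.0316,0.139,0,0,1],[0.1255,0.0316,0.139,0,0,1],[0.1255,0.0316,0.139,0,0,1]]' 0.42 30
python3 -m pendant '[[0,0,0,0,0,0],[0,0,0,0,0,0],[0,0,0,0,0,0],[0,0,0,0,0,0],[0,0,0,0,0,0],[0,0,0,0,0,0]]' 0 40
```

```text
t: 47.32
ee_pos: [0.5221, -0.0363, 0.0819]
eef_rot: [3.141, 0.0, 1.563]
contact_force: [0.4, 0.1, -0.1]
grip_width: 0.0358
grasp_force: 0.0
t: 48.08
ee_pos: [0.5216, -0.0363, 0.082]
eef_rot: [3.141, 0.0, 1.563]
contact_force: [-4.6, 0.5, 8.3]
grip_width: 0.0126
grasp_force: 38.9
```

```bash
python3 -m pendant '[[0.008,0,0,0,0,0],[0.018,0,0,0,0,0],[0.028,0,0,0,0,0],[0.038,0,0,0,0,0],[0.048,0,0,0,0,0],[0.058,0,0,0,0,0],[0.068,0,0,0,0,0],[0.076,0,0,0,0,0],[0.081,0,0,0,0,0],[0.083,0,0,0,0,0],[0.083,0,0,0,0,0],[0.083,0,0,0,0,0]]' - 40
python3 -m pendant '[[0.002,0,0,0,0,0],[0.004,0,0,0,0,0],[0.006,0,0,0,0,0],[0.006,0,0,0,0,0]]' - 40
```

```text
t: 49.58
ee_pos: [0.5221, 0.0302, 0.082]
eef_rot: [3.141, 0.0, 1.563]
contact_force: [-4.4, 0.5, 7.6]
grip_width: 0.0129
grasp_force: 38.9
t: 50.08
ee_pos: [0.5222, 0.0314, 0.082]
eef_rot: [-3.142, 0.009, 1.561]
contact_force: [-5.6, -31.0, 7.8]
grip_width: 0.0125
grasp_force: 39.0
```

```bash
python3 -m pendant '[[-0.004,0,0,0,0,0],[-0.004,0,0,0,0,0],[-0.004,0,0,0,0,0]]' 0.42
python3 -m pendant '[[0,0,-0.03,0,0,0],[0,0,-0.08,0,0,0],[0,0,-0.14,0,0,0],[-0.06,0,-0.16,0,0,0],[-0.12,0,-0.16,0,0,0],[-0.12,0,-0.16,0,0,0],[-0.12,0,-0.16,0,0,0]]'
python3 - <<'E'
import ms; from ms import *
ms.snap("k1"); s=manip.state()
o1=ms.ortho(.092,.48,.58,-.03,.14,.0003); o2=ms.ortho(.036,.48,.58,-.03,.14,.0003)
cv2.imwrite("pics/k1o.png",np.vstack([o1,o2])); print(o1.shape)
cv2.imwrite("pics/t2.png",manip.camera("top"))
E
```

```text
t: 50.45
ee_pos: [0.5223, 0.0319, 0.0814]
eef_rot: [3.141, -0.0, 1.563]
contact_force: [0.4, -0.2, -0.4]
grip_width: 0.0357
grasp_force: 0.0
t: 51.32
ee_pos: [0.5213, -0.0639, 0.2091]
eef_rot: [-3.141, -0.0, 1.563]
contact_force: [-0.5, 0.1, 0.5]
grip_width: 0.0359
grasp_force: 0.0
(333, 566, 3)
```

View pics/k1o.png

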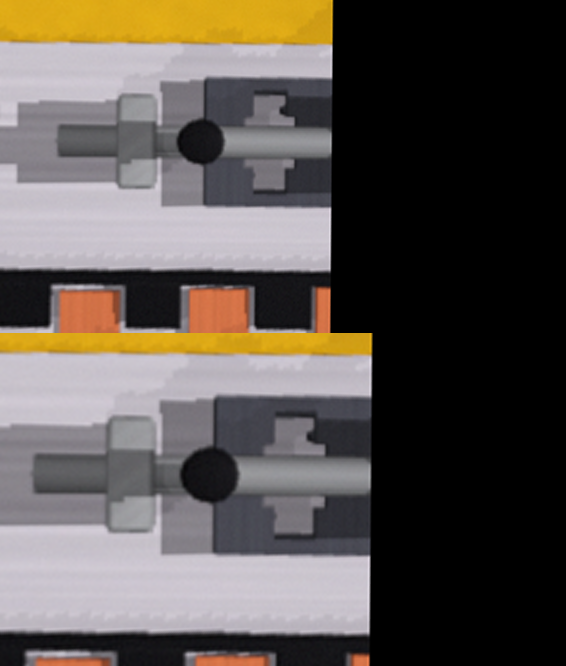

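```bash
python3 -m pendant '[[0.155,0.075,-0.05,0,0,-1],[0.155,0.075,-0.05,0,0,-1],[0.155,0.075,-0.05,0,0,-1],[0.155,0.075,-0.05,0,0,-1],[0.155,0.075,-0.05,0,0,-1],[0.155,0.075,-0.05,0,0,-1],[0.155,0.075,-0.05,0,0,-1],[0.155,0.075,-0.05,0,0,-1],[0.155,0.075,-0.05,0,0,-1],[0.155,0.075,-0.05,0,0,-1],[0.155,0.075,-0.05,0,0,-1]]'
python3 - <<'E'
import ms; from ms import *
ms.bars("f1",.010)
a=ms.im[20:300,120:520]; t=manip.camera("top")[150:290,140:340]
cv2.imwrite("pics/f1v.png",np.hstack([cv2.resize(a,(400,280)),cv2.resize(t,(400,280),interpolation=cv2.INTER_CUBIC)]))
E
```

```text
t: 52.8
ee_pos: [0.5823, 0.0598, 0.2492]
eef_rot: [3.142, -0.0, 3.133]
contact_force: [0.4, 0.3, 0.6]
grip_width: 0.0354
grasp_force: 0.0
bar 1516 [308. 198.] [0.6216 0.0408] yaw -0.0151 len 0.0811
row [-0.0493, -0.0231, 0.279] [0.0, -0.0001, 0.004] q6 -0.03
bar 1503 [354. 197.] [0.6215 0.0919] yaw -0.0116 len 0.0798
row [-0.0485, 0.0406, 0.279] [0.0, -0.0001, 0.0018] q6 -0.03
bar 1606 [215. 200.] [ 0.6231 -0.0637] yaw -0.0336 len 0.0819
row [-0.0523, -0.1538, 0.279] [0.0, -0.0001, 0.0157] q6 -0.03
bar 1549 [262. 200.] [ 0.6236 -0.0113] yaw -0.0132 len 0.0814
row [-0.0523, -0.0882, 0.279] [0.0, -0.0001, 0.0028] q6 -0.03
```

View pics/f1v.png

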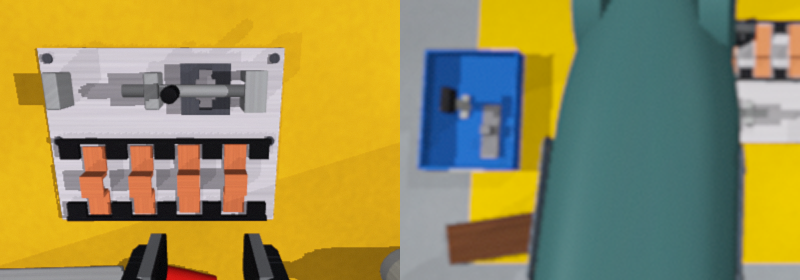

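The bolt nose is inside the keeper at (243,90), all four bars sit in their pockets, and the plug and blank are in the tray. Handing in.

```bash
python3 -c "
from workcell import manip;print(manip.hand_in())"
```

```text
the job is handed in; nothing more can be done
None
```

I handed the job in at about 53 s; no verdict came back. The last pictures show all four busbars flat in their own pockets, the one blank and the plug in the blue tray, and the bolt slid to its stop in the keeper at about 74 of 75 mm.

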